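# Stand the column and the screwdriver in the bench stand

## Robot

A 6-joint arm with a two-finger parallel gripper is mounted at the origin on a cart in front of the work surface, level with it; the furniture and walls round the work are solid. World frame = base frame: x ahead of the robot, y to its left, z up, the work surface at z = 0. Lengths are in m, angles in rad, forces in N, time in s.
With the tool pointing down it reaches from about 0.425 to 0.95 m from the base axis. Payload 3.5 kg.
Tool frame: the origin (TCP) lies midway between the tips of the shut fingers; the grasp point (between the pads) lies 19 mm behind it; z points along the fingers, y is the line along which they close (so a half turn about z gives the same grasp; the last joint's range is limited). The gripper opens to 85 mm and grips with 20 to 120 N. Pads are 22 mm wide; open, the fingers measure 114 mm over their backs; the gripper's body (76 mm by 85 mm) begins 54 mm behind the grasp point. The pads swing forward as they close: fully open they stand 13 mm farther back than shut.
Start: joints at [1, 0.286, 1.577, -0, 1.279, -0.15], TCP at [0.276, 0.616, 0.21] pointing down, gripper open.
Joint ranges: [-2.77, 2.77], [-0.9, 2.22], [0.21, 2.48], [-1.53, 4.67], [0.24, 2.81], [-2.84, 2.84]. Speed limits (rad/s): [2.79, 2.79, 3.14, 3.14, 3.14, 3.14].

## Interface

Orientations are given as a unit quaternion [x, y, z, w].
In Python, from plant import * gives the robot as it stands.
- The arm moves only by the tool move_arm, never from a script. Its argument "moves" is a list of rows, each a list of 3 entries, a list of its own where there are three numbers: the opening, from 0 (shut) to 1 (fully open), then the shift along the tool's x, y, z in m, then the turn, a rotation vector about the tool's x, y, z in rad. A call has exactly 10 rows; each row shifts and turns the commanded pose from where the row before left it, along the tool's axes as they then stand; what a row does not reach is not made up. A row lasts 1/12 s, in which the tool goes at most 41.7 mm and 7.16 degrees, less where a joint would pass 70% of its speed; a pose out of reach is approached as far as the arm can. A call is refused whole if a number of a shift passes 0.0417 or a number of a turn 0.125, either way. A call with a gripper value outside its range is refused whole. The fingers move at their own pace and stop on an object; "grip_force" is the grip in N (left out, the last holds). Time passes only in rows, so rows that do not move let the fingers close, or fill a call up. It gives the time, the measured TCP pose, the force, the opening and the grip force at its end, in the units of the state.
- get_state(): the state, without advancing time (a new reading comes with each control period).
- read_camera(name): name is "scene" or "top"; returns the picture (400x640x3 uint8, red, green, blue); there is no depth.
- camera_params(name): a dict with "fx", "fy", "cx", "cy" (pixels), "rvec" (rotation vector, rad) and "tvec" (3), from world to camera coordinates, as OpenCV has them. Camera axes: x right, y down, z forward; pixel columns grow to the right and rows downward; lengths in m; the calibration is good to about 2 mm. A picture is of the moment at which its call begins. camera_params takes no time and is no camera call.
- sign_off(): hands the job in; it is judged then, once.
The state is a dict: "time": time; "qpos": joint angles; "dq": joint speeds; "joint_efforts": joint torques, N m; "eef_pos": TCP position; "tcp_rot": TCP orientation; "contact_force": force on the tool from outside, world axes, zero at the start; "wrist_torque": the same for the moment, N m; "opening": opening from 0.0 (shut) to 1.0 (fully open); "finger_force": force on a finger pad.
Only numpy, scipy, OpenCV 4.12 (cv2) and the standard library are available. Lean on these libraries where they do the work, as an engineer would, in place of code of your own. Each camera call takes 0.05 s, during which the arm holds its last target. There are 200 camera calls.

## Task

The column change is done, so put its kit away: take the separator column and the slotted screwdriver off the sloping rest and stand them upright in the bench stand, the column fully home in the wide socket and the screwdriver blade down in the narrow one, its handle seated on the rim. Lower each one until it rests instead of dropping it in, and leave the other things on the table where they are.

Things in the scene. Friction and masses are not known exactly. Their poses are not given: they have to be found in the camera images.
- column_mid (a point): Middle of the loose separator column: pale barrel 20 mm thick to 49 mm either side, then tan hex collars (25 mm over corners) and black 9 mm plugs; 148 mm long, 60 g. z axis: along it toward the end that starts higher. Lies on the rest at 45 degrees to the table; saddles touch it 40-48 mm above and 32-40 mm below this point, free air between. Ends alike, either may go down.
- driver_handle (a point): Centre of the handle (21.5 mm thick, 85 mm long) of the loose slotted screwdriver, 50 g; the shoulder is 42.5 mm below this point, then a 5 mm shaft and flat blade end 83 mm past the shoulder. z axis: from blade to handle. Lies on the rest at 45 degrees, blade end low; saddles touch the handle 30-39 mm above this point and the shaft 83 mm below it.
- rest: Fixed sloping rest: grey base 165 x 150 x 8 mm with metal V saddles on posts that carry two items at 45 degrees, 90 mm apart: the column on its +y side, the screwdriver on its -y side, low ends toward -x (nearer the robot) against small stops. Origin: centre of the underside; x points to the high end, z up. Highest saddle 140 mm up.
- stand: Fixed bench stand: base 66 x 152 x 6 mm with two upright grey blocks in line along its y: at +y the low block, 48 x 48 mm, top 62 mm above the table, with the wide socket; at -y the tall block, 40 x 40 mm, top 94 mm above the table, with the narrow socket. Origin: centre of the underside, z up.
- column_socket (a point): Centre of the mouth of the wide socket, 62 mm above the table: vertical blind hole, 31 mm diameter, 55 mm deep. When home, the column stands on the floor of the hole with its middle 81 mm above the table. Axes as the stand's.
- driver_socket (a point): Centre of the mouth of the narrow socket, 94 mm above the table: vertical blind hole, 15 mm diameter, 86.5 mm deep. When home, the handle's shoulder sits on the rim and the handle's centre is 136.5 mm above the table. Axes as the stand's.
- tape_roll: Bystander: roll of clear tape lying flat, 60 mm across, 19 mm high. Origin: centre of its underside.
- beaker: Bystander: empty clear beaker, 54 mm across, 68 mm high, standing. Origin: centre of its underside.
- white_jar: Bystander: white wide-mouth jar with its lid on, 60 mm across, 86 mm high, standing. Origin: centre of its underside.
- timer: Bystander: bench timer lying on its back, 71 x 72 mm, 18 mm high. Origin: centre of its underside.
- calculator: Bystander: pocket calculator lying flat, 126 x 92 mm, 13 mm high. Origin: centre of its underside.
There are look-alikes about, which are no part of the job. Of the things that look like the part that bears driver_handle, the larger one is meant.

How it is judged:
At the end, for the whole second after the job is handed in: Column on the floor of the wide socket: middle within 20 mm of its axis, 74 to 87 mm up, within 0.25 rad of upright. Screwdriver blade down in the narrow socket: handle centre within 15 mm of its axis, 130 to 142 mm up, within 0.15 rad of upright. Both at rest (horizontal distance between column_mid and column_socket below 0.02 m and height (world z) of column_mid between 0.074 and 0.087 m and (angle between column_mid's own z axis and vertical below 0.25 rad or angle between column_mid's own z axis and vertical above 2.892 rad) and horizontal distance between driver_handle and driver_socket below 0.015 m and height (world z) of driver_handle between 0.13 and 0.142 m and angle between driver_handle's own z axis and vertical below 0.15 rad and linear speed of each of column, driver below 0.03 m/s); the robot touches nothing.
It fails at once if the column is dropped into its socket (falls faster than 0.6 m/s there) (horizontal distance between column_mid and column_socket below 0.02 m and height (world z) of column_mid below 0.14 m and linear speed of column above 0.6 m/s).
It fails at once if the screwdriver is dropped into its socket (falls faster than 0.6 m/s there) (horizontal distance between driver_handle and driver_socket below 0.015 m and height (world z) of driver_handle below 0.225 m and linear speed of driver above 0.6 m/s).
It fails at once if a bystander (tape roll, beaker, jar, timer or calculator) is pushed more than 30 mm or knocked over (distance of any of tape_roll, beaker, white_jar, timer, calculator from where it was at the start of the episode above 0.03 m or angle between any of tape_roll, beaker, white_jar, timer, calculator's own z axis and vertical above 0.5 rad).
It also fails if it takes over 64 s, if anything falls off the work surface, if the arm or the gripper's body presses on something with over 40 N, if the wrist force passes 120 N, or if a joint passes its speed limit or range.

## Working session

There is one attempt and no reset: what is moved stays moved. The work goes in short steps, Python scripts to look and compute and a tool call to move; the robot and the scene stay as the last step left them, time stands still between calls to the robot, and variables do not carry over. Pictures are saved under pics/ and viewed, at most 10 in all, crops included, and the job is handed in when it is done.

Besides the shell and the picture viewer there is one more tool, called after ">>>" by a JSON object that holds its "method" and its "body", one argument or row to a line. move_arm: Moves the arm, as the interface text tells. Its arguments: {"type":"object","properties":{"moves":{"type":"array"},"grip_force":{"type":"number"}},"required":["moves"]}

```bash
mkdir -p pics
python3 - <<'E'
from plant import *
import cv2,numpy as np
for n in("scene","top"):
    im=read_camera(n); cv2.imwrite(f"pics/{n}0.png",im[:,:,::-1]); p=camera_params(n)
    print(n,p); R=cv2.Rodrigues(np.array(p["rvec"]))[0]; print(-R.T@np.array(p["tvec"]))
s=get_state();print(s)
E
ls
```

```text
scene {'fx': 380.16532728972726, 'fy': 380.16532728972726, 'cx': 320.2927188566301, 'cy': 198.7712439235444, 'rvec': array([ 1.84611004, -0.84136217,  0.56843309]), 'tvec': array([-0.34690745,  0.26394178,  0.75147295])}
[-0.22288081 -0.63635954  0.54780682]
top {'fx': 397.81703076693253, 'fy': 397.81703076693253, 'cx': 321.4631224135801, 'cy': 203.07601342710066, 'rvec': array([ 2.17338553, -2.11940443,  0.19299829]), 'tvec': array([-0.00415002,  0.58223802,  1.00075933])}
[0.41472946 0.02833427 1.08061751]
{'time': 0.1, 'qpos': array([ 9.99998917e-01,  2.87079091e-01,  1.57802146e+00, -6.49028471e-06,
        1.27863093e+00, -1.49999517e-01]), 'dq': array([-0.00055707, -0.00276622, -0.00281598,  0.00043831, -0.00096439,
       -0.00050012]), 'joint_efforts': array([ 2.71069357e-04, -4.07297122e+01, -2.93696809e+01, -1.71072638e-04,
        3.42193249e-03,  1.33848243e-05]), 'eef_pos': array([0.27535351, 0.61558054, 0.20888917]), 'tcp_rot': array([ 2.08849029e-01,  9.77947309e-01, -1.00180636e-03, -3.74218677e-04]), 'contact_force': array([-0.35879552, -0.06323143, -0.16247611]), 'wrist_torque': array([-0.01852671,  0.06322514, -0.01333822]), 'finger_force': 0.0, 'opening': 1.0005475031310038}
pics
```

View pics/scene0.png

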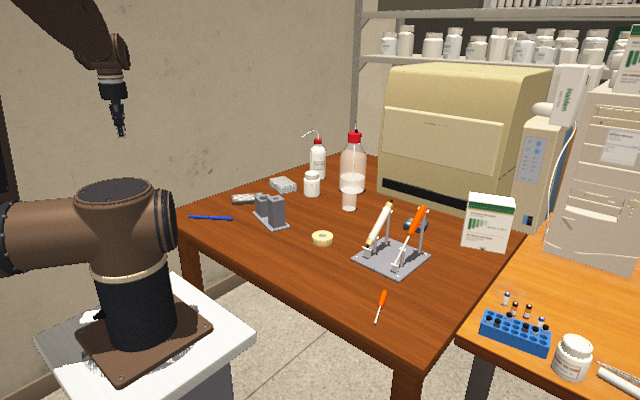

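View pics/top0.png

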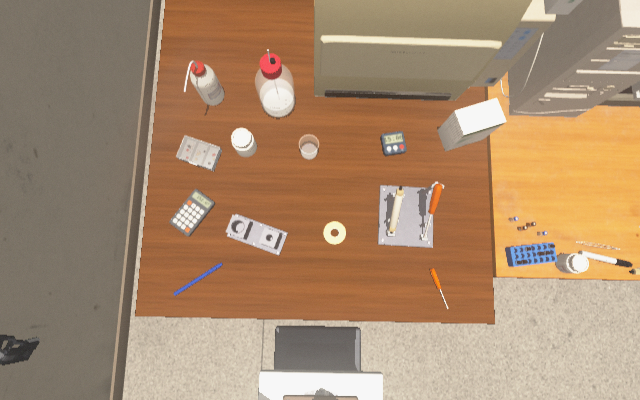

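The scene view shows the rest near (390,257), with the column from (372,243) to (388,205) and the driver handle near (415,222). In the top view the rest is at (406,216), the stand at (257,234), and a smaller look-alike driver at (439,287). I'll zoom in for details.

Run:
```python
import cv2,numpy as np
t=cv2.imread("pics/top0.png");s=cv2.imread("pics/scene0.png")
f=lambda im,x,y,w,h,k:cv2.resize(im[y:y+h,x:x+w],None,fx=k,fy=k,interpolation=cv2.INTER_CUBIC)
a=f(t,370,175,80,75,5); b=f(t,217,200,80,60,5); c=f(s,345,190,100,90,4); d=f(s,245,185,50,50,4)
M=np.zeros((600,800,3),np.uint8)
M[:375,:400]=a; M[:300,400:]=b; M[300:500,400:600]=d[:200]; 
cv2.imwrite("pics/m1.png",M)
cv2.imwrite("pics/m2.png",f(s,345,190,100,90,6))
```

```text
(no output)
```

View pics/m1.png

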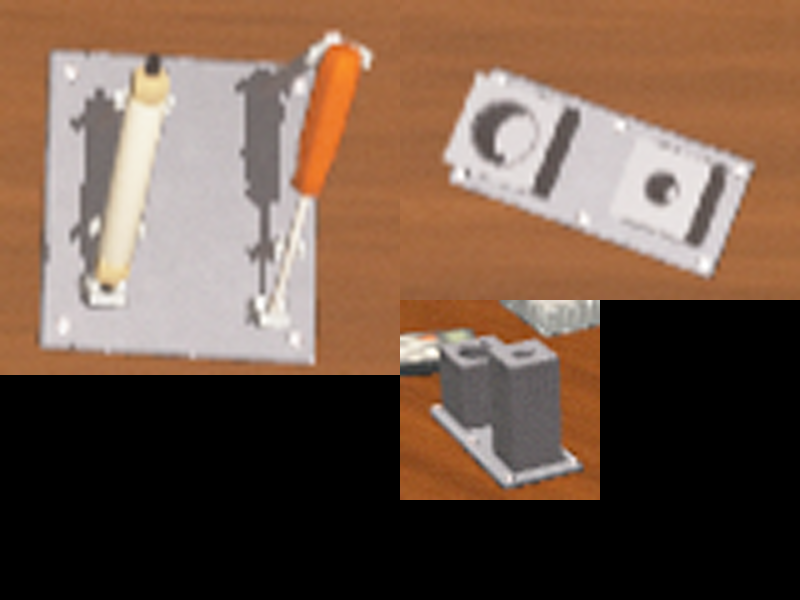

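View pics/m2.png

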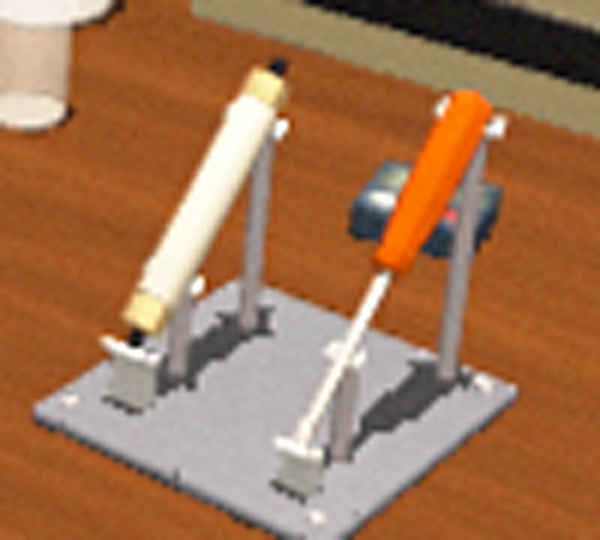

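```bash
cat > h.py <<'E'
from plant import *
import cv2,numpy as np
from scipy.spatial.transform import Rotation as Ro
def cam(n):
    p=camera_params(n);R=cv2.Rodrigues(np.array(p["rvec"]))[0];return p,R,-R.T@np.array(p["tvec"])
def ray(n,u):
    p,R,C=cam(n);d=R.T@np.array([(u[0]-p["cx"])/p["fx"],(u[1]-p["cy"])/p["fy"],1]);return C,d/np.linalg.norm(d)
def onz(n,u,z):
    C,d=ray(n,u);return C+d*(z-C[2])/d[2]
def tri(u,v,a="top",b="scene"):
    C,d=ray(a,u);E,e=ray(b,v);s=np.linalg.lstsq(np.c_[d,-e],E-C,rcond=None)[0]
    return (C+s[0]*d+E+s[1]*e)/2,np.linalg.norm(C+s[0]*d-E-s[1]*e)
def axis(m,n):
    k,l,st,_=cv2.connectedComponentsWithStats(m.astype(np.uint8));i=1+np.argmax(st[1:,4])
    y,x=np.where(l==i);P=np.c_[x,y].astype(float);c,vec=cv2.PCACompute(P,None)[:2] if 0 else (P.mean(0),np.linalg.svd(P-P.mean(0),full_matrices=False)[2])
    t=(P-c)@vec[0];a,b=np.percentile(t,[0.3,99.7]);return c+a*vec[0],c+b*vec[0],len(P)
E
python3 - <<'E'
from h import *
np.set_printoptions(precision=4,suppress=True)
e={}
for n,(x,y,w,h) in dict(top=(370,175,80,75),scene=(345,190,100,90)).items():
    im=cv2.imread(f"pics/{n}0.png");hs=cv2.cvtColor(im,cv2.COLOR_BGR2HSV);H,S,V=[hs[:,:,i].astype(int) for i in range(3)]
    roi=np.zeros(H.shape,bool);roi[y:y+h,x:x+w]=1
    for k,m in dict(col=(H>15)&(H<35)&(S>25)&(S<150)&(V>150),drv=(H<14)&(S>200)&(V>165)).items():
        if k=='col': m=m&((np.arange(640)[None,:]<(415 if n=="top" else 396)))
        e[n,k]=axis(m&roi,n);print(n,k,e[n,k])
for k in("col","drv"):
    # order: high end = smaller row in both
    o=lambda E:sorted(E[:2],key=lambda p:-p[1])
    t,s=o(e["top",k]),o(e["scene",k])
    a,ra=tri(t[0],s[0]);b,rb=tri(t[1],s[1]);d=b-a
    # plane-plane axis
    nt=np.cross(ray("top",t[0])[1],ray("top",t[1])[1]);ns=np.cross(ray("scene",s[0])[1],ray("scene",s[1])[1])
    ax=np.cross(nt,ns);ax/=np.linalg.norm(ax);ax*=np.sign(ax[2])
    print(k,"lo",a,ra,"hi",b,rb,"len",np.linalg.norm(d),"mid",(a+b)/2,"axis",ax,"el",np.degrees(np.arcsin(ax[2])),"yaw",np.degrees(np.arctan2(ax[1],ax[0])))
g=lambda u,v,x,y:((u+.5)/5-.5+x,(v+.5)/5-.5+y)
R=[onz("top",g(u,v,370,175),.008) for u,v in((52,52),(320,68),(313,362),(40,348))];R=np.array(R)
print("rest corners",R,R.mean(0)); 
for i in range(4): d=R[(i+1)%4]-R[i];print(np.linalg.norm(d),np.degrees(np.arctan2(d[1],d[0])))
cs=onz("top",g(105,133,217,200),.062);ds=onz("top",g(261,188,217,200),.094)
B=np.array([onz("top",g(u,v,217,200),.006) for u,v in((93,70),(353,163),(308,276),(50,182))])
print("sock",cs,ds,np.linalg.norm((cs-ds)[:2]),"yaw",np.degrees(np.arctan2(*(cs-ds)[[1,0]])));print("base",B,B.mean(0))
for n,u in dict(tape=(335,233),beaker=(309,147),timer=(394,144),jar=(243,142),calc=(192,213)).items(): print(n,onz("top",u,.02))
E
```

```text
top col (array([399.8336, 188.5302]), array([391.3029, 231.704 ]), 268)
top drv (array([438.5836, 184.2099]), array([432.504 , 212.2429]), 129)
scene col (array([391.3713, 203.0036]), array([368.6269, 244.3887]), 186)
scene drv (array([424.4127, 206.3731]), array([409.4435, 234.1737]), 142)
col lo [ 0.5139 -0.1773  0.0437] 0.007358389200943145 hi [ 0.611  -0.1805  0.1305] 0.004093551815822766 len 0.13027767813131313 mid [ 0.5625 -0.1789  0.0871] axis [ 0.7286 -0.026   0.6845] el 43.1959958204619 yaw -2.0416192299886724
drv lo [ 0.5591 -0.2698  0.0903] 0.000422816289420359 hi [ 0.6207 -0.2707  0.1454] 0.0025051413606094982 len 0.08266535798268622 mid [ 0.5899 -0.2703  0.1178] axis [ 0.7681 -0.0104  0.6402] el 39.808880283473215 yaw -0.7738268614671063
rest corners [[ 0.6433 -0.1506  0.008 ]
 [ 0.6384 -0.2992  0.008 ]
 [ 0.4764 -0.2919  0.008 ]
 [ 0.4803 -0.1441  0.008 ]] [ 0.5596 -0.2214  0.008 ]
0.14873570864380264 -91.88480327303222
0.16220188042990122 177.41389094045246
0.1478858042814842 88.49392173003245
0.16317117576922238 -2.2823597551612114
sock [0.514  0.2239 0.062 ] [0.4856 0.1394 0.094 ] 0.08910718647108817 yaw 71.41174963473755
base [[0.5536 0.2431 0.006 ]
 [0.5066 0.1004 0.006 ]
 [0.4456 0.1222 0.006 ]
 [0.4923 0.2626 0.006 ]] [0.4995 0.1821 0.006 ]
tape [ 0.5065 -0.028   0.02  ]
beaker [0.7424 0.0481 0.02  ]
timer [ 0.7581 -0.1876  0.02  ]
jar [0.7513 0.2304 0.02  ]
calc [0.5503 0.3553 0.02  ]
```

Measured: rest centre (0.560, -0.221), yaw -2°; column mid about (0.562, -0.179, 0.087); driver handle about (0.590, -0.269, 0.118); sockets at (0.514, 0.224) and (0.486, 0.139). First I'll transit above the column and read joints on the way, so I can work out the kinematics.

```bash
cat >> h.py <<'E'
def toolR(az,tilt,flip=0):
    """tool z tilted `tilt` deg from down toward azimuth az; tool x in that vertical plane pointing back/down side; y horizontal"""
    a,t=np.radians([az,tilt]);h=np.array([np.cos(a),np.sin(a),0]);z=np.sin(t)*h+[0,0,-np.cos(t)];y=np.array([-np.sin(a),np.cos(a),0])
    if flip:y=-y
    return Ro.from_matrix(np.c_[np.cross(y,z),y,z])
def plan(p1,R1,N,p0=None,R0=None):
    s=get_state();p0=np.array(s["eef_pos"] if p0 is None else p0);R0=Ro.from_quat(s["tcp_rot"]) if R0 is None else R0
    w=(R0.inv()*R1).as_rotvec()/N
    A=sum((R0*Ro.from_rotvec(w*i)).as_matrix() for i in range(N))
    sh=np.linalg.solve(A,np.array(p1)-p0)
    print("rows",N,"shift",np.round(sh,4),"turn",np.round(w,4),"q",np.round(s["qpos"],3));return sh,w
def tcp(g,R): return np.array(g)+.019*R.as_matrix()[:,2]
E
python3 - <<'E'
from h import *
import plant;print([n for n in dir(plant) if n[0]!='_'])
R=toolR(-2.1,15)
a=np.array([.707,-.026,.707]);g=np.array([.562,-.178,.087])+.015*a
print(g,tcp(g,R))
plan(tcp(g,R)-.10*R.as_matrix()[:,2],R,30)
E
```

```text
['Unreachable', 'camera_params', 'get_state', 'read_camera', 'sign_off']
[ 0.572605 -0.17839   0.097605] [ 0.57751926 -0.1785702   0.07925241]
rows 30 shift [-0.015  -0.0237  0.0028] turn [-0.0017 -0.0086 -0.0127] q [ 1.     0.287  1.578 -0.     1.279 -0.15 ]
```

Run:
```python
from h import *
R=toolR(-2.1,15)
plan(np.array([.5775,-.1786,.0793])-.10*R.as_matrix()[:,2],R,20)
```

```text
rows 20 shift [-0.0226 -0.0355  0.0042] turn [-0.0026 -0.013  -0.0191] q [ 1.     0.287  1.578 -0.     1.279 -0.15 ]
```

>>> {"method": "move_arm", "body": {
  "moves": [
    [1,[-0.0225,-0.0355,0.004],[-0.0026,-0.0129,-0.019]],
    [1,[-0.0225,-0.0355,0.004],[-0.0026,-0.0129,-0.019]],
    [1,[-0.0225,-0.0355,0.004],[-0.0026,-0.0129,-0.019]],
    [1,[-0.0225,-0.0355,0.004],[-0.0026,-0.0129,-0.019]],
    [1,[-0.0225,-0.0355,0.004],[-0.0026,-0.0129,-0.019]],
    [1,[-0.0225,-0.0355,0.004],[-0.0026,-0.0129,-0.019]],
    [1,[-0.0225,-0.0355,0.004],[-0.0026,-0.0129,-0.019]],
    [1,[-0.0225,-0.0355,0.004],[-0.0026,-0.0129,-0.019]],
    [1,[-0.0225,-0.0355,0.004],[-0.0026,-0.0129,-0.019]],
    [1,[-0.0225,-0.0355,0.004],[-0.0026,-0.0129,-0.019]]
  ]
}}

```text
time: 0.93
eef_pos: [0.3714, 0.2107, 0.1803]
tcp_rot: [0.114, 0.991, -0.001, 0.066]
contact_force: [0.9, 0.7, 0.5]
opening: 1.004
finger_force: 0.0
```

Run:
```python
from h import *
R=toolR(-2.1,15)
s=get_state();print(s["eef_pos"],s["tcp_rot"],s["qpos"])
plan(np.array([.5775,-.1786,.0793])-.10*R.as_matrix()[:,2],R,10)
```

```text
[0.37136527 0.21071377 0.18029284] [ 1.13768777e-01  9.91323961e-01 -9.26565290e-04  6.58225741e-02] [ 0.31405349 -0.33799372  2.24774934 -0.06272526  1.11342188 -1.0038438 ]
rows 10 shift [-0.0229 -0.036   0.0045] turn [-0.0024 -0.0129 -0.019 ] q [ 0.314 -0.338  2.248 -0.063  1.113 -1.004]
```

>>> {"method": "move_arm", "body": {
  "moves": [
    [1,[-0.023,-0.036,0.0045],[-0.0024,-0.0129,-0.019]],
    [1,[-0.023,-0.036,0.0045],[-0.0024,-0.0129,-0.019]],
    [1,[-0.023,-0.036,0.0045],[-0.0024,-0.0129,-0.019]],
    [1,[-0.023,-0.036,0.0045],[-0.0024,-0.0129,-0.019]],
    [1,[-0.023,-0.036,0.0045],[-0.0024,-0.0129,-0.019]],
    [1,[-0.023,-0.036,0.0045],[-0.0024,-0.0129,-0.019]],
    [1,[-0.023,-0.036,0.0045],[-0.0024,-0.0129,-0.019]],
    [1,[-0.023,-0.036,0.0045],[-0.0024,-0.0129,-0.019]],
    [1,[-0.023,-0.036,0.0045],[-0.0024,-0.0129,-0.019]],
    [1,[-0.023,-0.036,0.0045],[-0.0024,-0.0129,-0.019]]
  ]
}}

```text
time: 1.77
eef_pos: [0.5465, -0.167, 0.1761]
tcp_rot: [0.019, 0.991, -0.002, 0.13]
contact_force: [0.1, 1.0, 1.0]
opening: 0.998
finger_force: 0.0
```

```bash
cat >> h.py <<'E'
Q=[([1,.287079,1.578021,0,1.278631,-.15],[.27535,.61558,.20889],[.208849,.977947,-.001,-.000374]),([.31405349,-.33799372,2.24774934,-.06272526,1.11342188,-1.0038438],[.37136527,.21071377,.18029284],[.113768777,.991323961,-.000926565,.0658225741])]
rz=lambda a:Ro.from_rotvec([0,0,a]);ry=lambda a:Ro.from_rotvec([0,a,0])
def fk(q,L):
    a1,d1,l1,e,l2,d6=L
    R=rz(q[0]);p=R.apply([a1,0,d1]);R=R*ry(q[1]);p=p+R.apply([0,0,l1]);R=R*ry(q[2]);p=p+R.apply([e,0,l2])
    R=R*rz(q[3])*ry(q[4]);p=p+R.apply([0,0,d6]);return p,R*rz(q[5])
E
python3 - <<'E'
from h import *
from scipy.optimize import least_squares
np.set_printoptions(precision=4,suppress=True)
s=get_state();print(s["eef_pos"],s["qpos"])
D=Q+[(s["qpos"],s["eef_pos"],s["tcp_rot"])];print([np.array(x).tolist() for x in D[-1]])
for q,p,r in D: print((fk(q,[0]*6)[1].inv()*Ro.from_quat(r)).as_rotvec())
f=lambda L:np.concatenate([fk(q,L)[0]-p for q,p,_ in D]+[1e-3*(L-np.array([.0,.4,.42,0,.42,.25]))])
o=least_squares(f,[.0,.4,.42,0,.42,.25]);print(o.x,o.fun[:9])
R=toolR(-2.1,15);plan([.5775,-.1786,.0793],R,5)
im=read_camera("scene");t=read_camera("top")
M=np.vstack([cv2.resize(im[120:290,300:460],(640,680))[:600],]);T=cv2.resize(t[140:290,360:460],(400,600))
cv2.imwrite("pics/g1.png",np.hstack([cv2.resize(M,(400,375)),cv2.resize(T,(250,375))])[:,:,::-1])
E
```

```text
[ 0.5465 -0.167   0.1761] [-0.5336 -0.0534  2.0306  0.153   0.9391 -2.142 ]
[[-0.5335992373044555, -0.053422813464645495, 2.0306483507858126, 0.15295665690832957, 0.9391443928011262, -2.1420337961000646], [0.5464983839381543, -0.16702660242251133, 0.17609133782734124], [0.019249031049947348, 0.9912992726766816, -0.002321969814745645, 0.1301915329447339]]
[ 0.     -0.      1.5708]
[0.     0.     1.5708]
[ 0.     -0.      1.5708]
[-0.1667  1.2601  0.4656  0.6182  0.9219  0.6373] [ 0.0848 -0.0546  0.0014  0.0377 -0.1155 -0.0023 -0.0284 -0.048   0.0009]
rows 5 shift [-0.0011 -0.0021  0.0203] turn [-0.     -0.0001 -0.0004] q [-0.534 -0.053  2.031  0.153  0.939 -2.142]
```

View pics/g1.png

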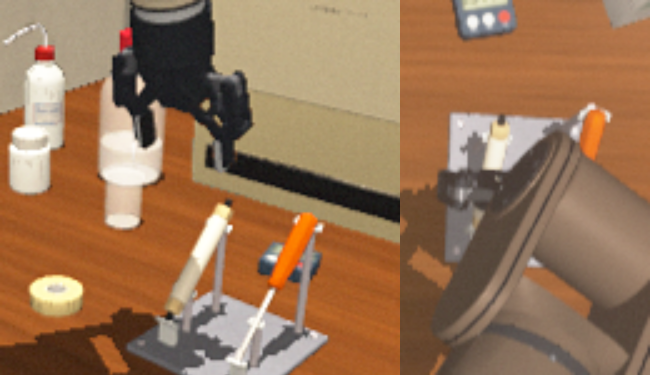

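The gripper (scene, about (185,110) in the crop) hangs above the column with its fingers straddling it, and everything else is clear. Next I'll refit with a lateral offset and then descend.

```bash
cat >> h.py <<'E'
Q+=[([-0.5335992373044555, -0.053422813464645495, 2.0306483507858126, 0.15295665690832957, 0.9391443928011262, -2.1420337961000646], [0.5464983839381543, -0.16702660242251133, 0.17609133782734124], [0.019249031049947348, 0.9912992726766816, -0.002321969814745645, 0.1301915329447339])]
def fk(q,L):
    a1,b,d1,l1,e,l2,d6=L
    R=rz(q[0]);p=R.apply([a1,b,d1]);R=R*ry(q[1]);p=p+R.apply([0,0,l1]);R=R*ry(q[2]);p=p+R.apply([e,0,l2])
    R=R*rz(q[3])*ry(q[4]);p=p+R.apply([0,0,d6]);return p,R*rz(q[5]+np.pi/2)
def fit(D):
    from scipy.optimize import least_squares
    x0=np.array([.0,.1,.4,.42,0,.42,.25]);f=lambda L:np.concatenate([fk(q,L)[0]-p for q,p,_ in D]+[1e-3*(L-x0)])
    o=least_squares(f,x0);print("fit",np.round(o.x,4),"res",np.abs(o.fun[:-7]).max());return o.x
E
python3 - <<'E'
from h import *
fit(Q)
R=toolR(-2.1,15);plan([.5775,-.1786,.0793],R,8)
E
```

```text
fit [0.     0.1009 0.2404 0.443  0.0206 0.5725 0.2705] res 1.9126677147096594e-06
rows 8 shift [-0.0005 -0.0009  0.0127] turn [-0.0004  0.0001 -0.0008] q [-0.536 -0.049  2.026  0.151  0.938 -2.139]
```

>>> {"method": "move_arm", "body": {
  "moves": [
    [1,[-0.001,-0.0013,0.0127],[0,0,0]],
    [1,[-0.001,-0.0013,0.0127],[0,0,0]],
    [1,[-0.001,-0.0013,0.0127],[0,0,0]],
    [1,[-0.001,-0.0013,0.0127],[0,0,0]],
    [1,[-0.001,-0.0013,0.0127],[0,0,0]],
    [1,[-0.001,-0.0013,0.0127],[0,0,0]],
    [1,[-0.001,-0.0013,0.0127],[0,0,0]],
    [1,[-0.001,-0.0013,0.0127],[0,0,0]],
    [1,[0,0,0],[0,0,0]],
    [1,[0,0,0],[0,0,0]]
  ]
}}

```text
time: 2.7
eef_pos: [0.5787, -0.1745, 0.0785]
tcp_rot: [0.018, 0.992, -0.001, 0.129]
contact_force: [-0.2, 0.6, 0.5]
opening: 1.002
finger_force: 0.0
```

Run:
```python
from h import *
s=get_state();print(s["time"],s["eef_pos"],s["contact_force"],s["opening"])
D=Q+[(s["qpos"],s["eef_pos"],s["tcp_rot"])];print([np.array(x).tolist() for x in D[-1]]);fit(D)
R=toolR(-2.1,15);plan([.5775,-.1786,.0793],R,1)
im=read_camera("scene");
cv2.imwrite("pics/g2.png",cv2.resize(im[150:290,310:470],(640,560),interpolation=cv2.INTER_CUBIC)[:,:,::-1])
```

```text
2.7 [ 0.57867416 -0.17453395  0.07852911] [-0.17602512  0.63469995  0.50139356] 1.0022815684134994
[[-0.5149391847419922, 0.15006626305394122, 2.0163359608479836, 0.17474899813431213, 0.7537452797192948, -2.1628519118155967], [0.5786741564831925, -0.17453394688869658, 0.07852911081217832], [0.01842931559674119, 0.9915325579482605, -0.0013889714675491209, 0.12853644468973582]]
fit [0.     0.1009 0.2403 0.443  0.0206 0.5725 0.2705] res 5.667449996249463e-07
rows 1 shift [ 0.0008 -0.0041 -0.001 ] turn [ 0.0018 -0.004  -0.0008] q [-0.515  0.15   2.016  0.175  0.754 -2.163]
```

View pics/g2.png

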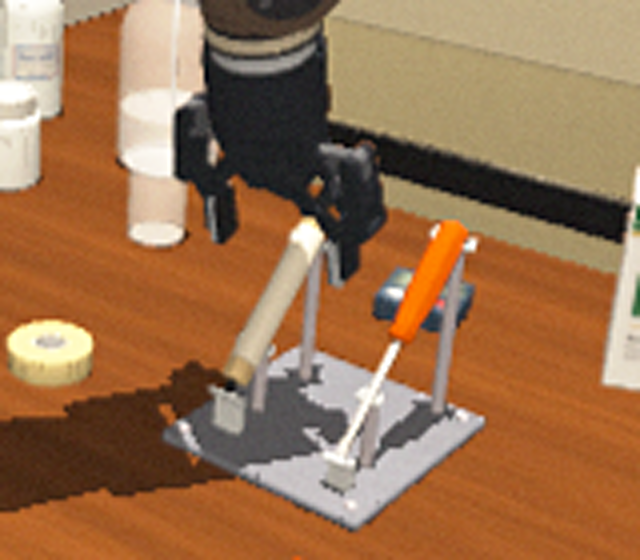

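Both fingers straddle the upper half of the column, with tips at crop (220,240) and (343,280). I'll check their projected depth before closing.

Run:
```python
from h import *
p,R,C=cam("scene");K=np.array([[p["fx"],0,p["cx"]],[0,p["fy"],p["cy"]],[0,0,1]])
def pr(x):
    u=cv2.projectPoints(np.array([x],float),p["rvec"],p["tvec"],K,None)[0].ravel();return np.round((u-[310,150])*4)
s=get_state();M=Ro.from_quat(s["tcp_rot"]).as_matrix();P=s["eef_pos"]
for y in(-.0425,0,.0425):print("tip",pr(P+M[:,1]*y),pr(P+M[:,1]*y-.013*M[:,2]))
print("grasp",pr(P-.019*M[:,2]));a=np.array([.707,-.026,.707])
for t in(-.062,-.04,0,.015,.062):print(t,pr(np.array([.5625,-.178,.087])+t*a))
print("drv")
a=np.array([.707,-.026,.707])
for t in(-.125,-.0425,0,.0425):print(t,pr(np.array([.5899,-.269,.1178])+t*a))
```

```text
tip [339. 315.] [338. 299.]
tip [284. 294.] [283. 279.]
tip [233. 274.] [231. 259.]
grasp [282. 272.]
-0.062 [232. 376.]
-0.04 [247. 347.]
0 [275. 294.]
0.015 [286. 274.]
0.062 [318. 214.]
drv
-0.125 [336. 455.]
-0.0425 [396. 339.]
0 [425. 280.]
0.0425 [455. 223.]
```

>>> {"method": "move_arm", "body": {
  "moves": [
    [1,[0.0005,-0.002,0.002],[0,0,0]],
    [1,[0.0005,-0.002,0.002],[0,0,0]],
    [0.2,[0,0,0],[0,0,0]],
    [0.1,[0,0,0],[0,0,0]],
    [0,[0,0,0],[0,0,0]],
    [0,[0,0,0],[0,0,0]],
    [0,[0,0,0],[0,0,0]],
    [0,[0,0,0],[0,0,0]],
    [0,[0,0,0],[0,0,0]],
    [0,[0,0,0],[0,0,0]]
  ],
  "grip_force": 50
}}

```text
time: 3.58
eef_pos: [0.5799, -0.1781, 0.0771]
tcp_rot: [0.019, 0.991, 0.0, 0.13]
contact_force: [-1.3, 8.5, 6.0]
opening: 0.2
finger_force: 49.2
```

Run:
```python
from h import *
L=fit(Q)
s=get_state();print(s["time"],s["eef_pos"],s["contact_force"],s["opening"],s["finger_force"])
im=read_camera("scene");
cv2.imwrite("pics/g3.png",cv2.resize(im[150:290,310:470],(640,560),interpolation=cv2.INTER_CUBIC)[:,:,::-1])
# IK survey for placement: column upright axis in tool
from scipy.optimize import least_squares
lo=np.array([-2.77,-.9,.21,-1.53,.24,-2.84]);hi=-lo.copy();hi=np.array([2.77,2.22,2.48,4.67,2.81,2.84])
def ik(p,R,q0):
    f=lambda q:np.r_[(fk(q,L)[0]-p)*5,(R.inv()*fk(q,L)[1]).as_rotvec()]
    o=least_squares(f,np.clip(q0,lo+.01,hi-.01),bounds=(lo,hi));return o.x,o.cost
for tilt in(60,):
  for az in range(-180,180,20):
    R=toolR(az,tilt);p=tcp([.514,.224,.098],R);pu=p+[0,0,.1]
    b=min((ik(p,R,np.array([j1,.2,1.9,j4,.8,j6])) for j1 in(-.2,.6) for j4 in(-.8,.8,3) for j6 in(-2,0,2)),key=lambda r:r[1])
    u=ik(pu,R,b[0]);print(az,np.round(b[0],2),"%.1e %.1e"%(b[1],u[1]))
```

```text
fit [0.     0.1009 0.2404 0.443  0.0206 0.5725 0.2705] res 1.9126677147096594e-06
3.5833 [ 0.57990702 -0.17812271  0.07712768] [-1.32538998  8.45273579  5.95474167] 0.1999364573610035 49.18164610862732
-180 [0.16 0.74 1.43 0.16 2.   1.72] 2.4e-28 3.5e-22
-160 [ 0.26  0.77  1.39 -0.08  2.03  1.49] 3.2e-29 1.2e-21
-140 [ 0.36  0.76  1.41 -0.32  1.98  1.27] 1.4e-29 1.4e-23
-120 [ 0.45  0.71  1.49 -0.53  1.86  1.08] 1.0e-30 4.9e-28
-100 [ 0.53  0.64  1.61 -0.73  1.7   0.93] 1.6e-30 1.7e-25
-80 [ 0.59  0.54  1.76 -0.92  1.5   0.82] 4.3e-31 7.4e-23
-60 [ 0.62  0.42  1.94 -1.13  1.27  0.75] 1.3e-31 1.0e-19
-40 [ 0.61  0.29  2.12 -1.38  1.02  0.72] 1.5e-30 7.5e-31
-20 [0.53 0.16 2.29 4.55 0.74 0.76] 2.1e-30 2.5e-03
0 [0.37 0.03 2.43 3.93 0.46 1.04] 1.3e-31 9.9e-30
20 [ 0.16 -0.02  2.48  2.69  0.37  1.89] 4.3e-04 5.6e-04
40 [-0.05  0.    2.46  1.87  0.66  2.33] 3.8e-31 3.2e-20
60 [-0.16  0.11  2.35  1.47  0.95  2.38] 4.1e-31 1.9e-24
80 [-0.19  0.24  2.19  1.2   1.19  2.35] 4.0e-30 3.4e-31
100 [-0.17  0.38  2.    0.97  1.41  2.29] 2.2e-31 5.3e-20
120 [-0.11  0.5   1.82  0.78  1.6   2.2 ] 1.5e-30 7.0e-23
140 [-0.02  0.6   1.66  0.58  1.77  2.08] 3.9e-31 4.6e-27
160 [0.07 0.69 1.53 0.38 1.91 1.92] 1.2e-31 3.3e-25
```

View pics/g3.png

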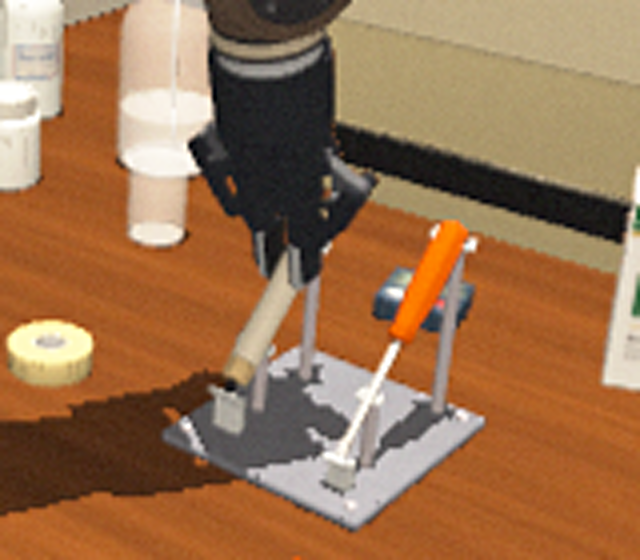

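The column is gripped: opening 0.20, pad force 49 N. The insertion will use tool azimuth about -65° and tilt 60°. I'll check the lift and transfer path with the fitted kinematics.

```bash
cat >> h.py <<'E'
LL=np.array([0,.1009,.2404,.443,.0206,.5725,.2705])
lo=np.array([-2.77,-.9,.21,-1.53,.24,-2.84]);hi=np.array([2.77,2.22,2.48,4.67,2.81,2.84])
def ik(p,R,q0):
    from scipy.optimize import least_squares
    f=lambda q:np.r_[(fk(q,LL)[0]-p)*5,(R.inv()*fk(q,LL)[1]).as_rotvec()]
    o=least_squares(f,np.clip(q0,lo+.001,hi-.001),bounds=(lo,hi));return o.x,o.cost
def sim(segs,p=None,R=None,q=None):
    """segs: (N,shift,turn) constant rows; prints end joints, worst joint step/limit, worst cost"""
    s=get_state();p=np.array(s["eef_pos"] if p is None else p);R=Ro.from_quat(s["tcp_rot"]) if R is None else R;q=np.array(s["qpos"] if q is None else q)
    lim=.7*np.array([2.79,2.79,3.14,3.14,3.14,3.14])/12
    for N,sh,w in segs:
        m=0;c=0;zm=9
        for i in range(N):
            p=p+R.apply(sh);R=R*Ro.from_rotvec(w);q2,k=ik(p,R,q);m=max(m,np.abs((q2-q)/lim).max());c=max(c,k);q=q2;zm=min(zm,p[2])
        print("end p",np.round(p,4),"q",np.round(q,2),"worst speed %.2f cost %.1e minz %.3f"%(m,c,zm))
    return p,R,q
E
python3 - <<'E'
from h import *
s=get_state();R0=Ro.from_quat(s["tcp_rot"]);p0=s["eef_pos"]
sh=R0.inv().apply([0,0,.12])/6;print("lift rows",np.round(sh,4))
p,R,q=sim([(6,sh,[0,0,0])])
for az,t,N in((-65,60,24),(-80,60,24),(-65,50,24)):
    R1=toolR(az,t);p1=tcp([.514,.224,.225],R1);sh,w=plan(p1,R1,N,p,R);sim([(N,sh,w)],p,R,q)
E
```

```text
lift rows [-0.0051  0.0001 -0.0193]
end p [ 0.5799 -0.1781  0.1971] q [-0.52  0.01  1.93  0.15  0.98 -2.12] worst speed 0.21 cost 1.0e-21 minz 0.097
rows 24 shift [ 0.0082  0.0128 -0.0082] turn [ 0.0286 -0.0295  0.037 ] q [-0.521  0.157  2.012  0.183  0.752 -2.173]
end p [0.521  0.2091 0.2155] q [ 0.61  0.25  1.87 -1.03  1.44  0.56] worst speed 0.89 cost 6.6e-17 minz 0.203
rows 24 shift [ 0.0098  0.0114 -0.0095] turn [ 0.0353 -0.0276  0.0458] q [-0.521  0.157  2.012  0.183  0.752 -2.173]
end p [0.5169 0.2078 0.2155] q [ 0.59  0.36  1.74 -0.92  1.62  0.65] worst speed 0.92 cost 7.2e-17 minz 0.204
rows 24 shift [ 0.009   0.0129 -0.0072] turn [ 0.025 -0.023  0.039] q [-0.521  0.157  2.012  0.183  0.752 -2.173]
end p [0.5202 0.2108 0.2128] q [ 0.57  0.19  1.87 -0.89  1.36  0.47] worst speed 0.81 cost 6.8e-17 minz 0.202
```

>>> {"method": "move_arm", "body": {
  "moves": [
    [0,[-0.002,0,-0.01],[0,0,0]],
    [0,[-0.005,0,-0.019],[0,0,0]],
    [0,[-0.005,0,-0.019],[0,0,0]],
    [0,[-0.005,0,-0.019],[0,0,0]],
    [0,[-0.005,0,-0.019],[0,0,0]],
    [0,[-0.005,0,-0.019],[0,0,0]],
    [0,[-0.003,0,-0.011],[0,0,0]],
    [0,[0,0,0],[0,0,0]],
    [0,[0,0,0],[0,0,0]],
    [0,[0,0,0],[0,0,0]]
  ]
}}

```text
time: 4.47
eef_pos: [0.5781, -0.1803, 0.1947]
tcp_rot: [0.019, 0.991, -0.002, 0.129]
contact_force: [-0.1, 0.1, -0.2]
opening: 0.201
finger_force: 48.9
```

Run:
```python
from h import *
s=get_state();print(s["eef_pos"],s["opening"],s["contact_force"])
R1=toolR(-65,60);p1=tcp([.514,.224,.225],R1);sh,w=plan(p1,R1,26);sim([(26,np.round(sh,4),np.round(w,4))])
```

```text
[ 0.57810522 -0.18032528  0.19474595] 0.20138397489747628 [-0.05272291  0.1066643  -0.23031358]
rows 26 shift [ 0.0075  0.0119 -0.0077] turn [ 0.0263 -0.0272  0.0343] q [-0.525  0.008  1.934  0.146  0.974 -2.125]
end p [0.5223 0.2092 0.2153] q [ 0.61  0.26  1.87 -1.04  1.44  0.57] worst speed 0.83 cost 1.0e-16 minz 0.200
```

>>> {"method": "move_arm", "body": {
  "moves": [
    [0,[0.0075,0.0119,-0.0077],[0.0263,-0.0272,0.0343]],
    [0,[0.0075,0.0119,-0.0077],[0.0263,-0.0272,0.0343]],
    [0,[0.0075,0.0119,-0.0077],[0.0263,-0.0272,0.0343]],
    [0,[0.0075,0.0119,-0.0077],[0.0263,-0.0272,0.0343]],
    [0,[0.0075,0.0119,-0.0077],[0.0263,-0.0272,0.0343]],
    [0,[0.0075,0.0119,-0.0077],[0.0263,-0.0272,0.0343]],
    [0,[0.0075,0.0119,-0.0077],[0.0263,-0.0272,0.0343]],
    [0,[0.0075,0.0119,-0.0077],[0.0263,-0.0272,0.0343]],
    [0,[0.0075,0.0119,-0.0077],[0.0263,-0.0272,0.0343]],
    [0,[0.0075,0.0119,-0.0077],[0.0263,-0.0272,0.0343]]
  ]
}}

```text
time: 5.3
eef_pos: [0.5092, -0.0408, 0.2298]
tcp_rot: [0.204, 0.938, -0.112, 0.257]
contact_force: [0.3, 0.0, -0.3]
opening: 0.205
finger_force: 48.9
```

>>> {"method": "move_arm", "body": {
  "moves": [
    [0,[0.0075,0.0119,-0.0077],[0.0263,-0.0272,0.0343]],
    [0,[0.0075,0.0119,-0.0077],[0.0263,-0.0272,0.0343]],
    [0,[0.0075,0.0119,-0.0077],[0.0263,-0.0272,0.0343]],
    [0,[0.0075,0.0119,-0.0077],[0.0263,-0.0272,0.0343]],
    [0,[0.0075,0.0119,-0.0077],[0.0263,-0.0272,0.0343]],
    [0,[0.0075,0.0119,-0.0077],[0.0263,-0.0272,0.0343]],
    [0,[0.0075,0.0119,-0.0077],[0.0263,-0.0272,0.0343]],
    [0,[0.0075,0.0119,-0.0077],[0.0263,-0.0272,0.0343]],
    [0,[0.0075,0.0119,-0.0077],[0.0263,-0.0272,0.0343]],
    [0,[0.0075,0.0119,-0.0077],[0.0263,-0.0272,0.0343]]
  ]
}}

```text
time: 6.13
eef_pos: [0.4975, 0.1179, 0.2274]
tcp_rot: [0.374, 0.824, -0.215, 0.367]
contact_force: [0.1, -0.3, -0.7]
opening: 0.198
finger_force: 48.9
```

>>> {"method": "move_arm", "body": {
  "moves": [
    [0,[0.0075,0.0119,-0.0077],[0.0263,-0.0272,0.0343]],
    [0,[0.0075,0.0119,-0.0077],[0.0263,-0.0272,0.0343]],
    [0,[0.0075,0.0119,-0.0077],[0.0263,-0.0272,0.0343]],
    [0,[0.0075,0.0119,-0.0077],[0.0263,-0.0272,0.0343]],
    [0,[0.0075,0.0119,-0.0077],[0.0263,-0.0272,0.0343]],
    [0,[0.0075,0.0119,-0.0077],[0.0263,-0.0272,0.0343]],
    [0,[0,0,0],[0,0,0]],
    [0,[0,0,0],[0,0,0]],
    [0,[0,0,0],[0,0,0]],
    [0,[0,0,0],[0,0,0]]
  ]
}}

```text
time: 6.97
eef_pos: [0.5225, 0.208, 0.2161]
tcp_rot: [0.466, 0.729, -0.269, 0.423]
contact_force: [-0.6, 0.1, -0.4]
opening: 0.2
finger_force: 49.0
```

Run:
```python
from h import *
s=get_state();print(s["time"],s["eef_pos"],s["opening"],s["contact_force"])
R1=toolR(-65,60);p1=tcp([.514,.224,.225],R1);sh,w=plan(p1,R1,1)
M=Ro.from_quat(s["tcp_rot"]).as_matrix();print(M, "grasp",s["eef_pos"]-.019*M[:,2])
a=read_camera("scene");b=read_camera("top");np.savez("c1.npz",a=a,b=b)
A=cv2.resize(a[120:240,220:330],(440,480),interpolation=cv2.INTER_CUBIC);B=cv2.resize(b[170:290,200:290],(360,480),interpolation=cv2.INTER_CUBIC)
cv2.imwrite("pics/c1.png",np.hstack([A,B])[:,:,::-1])
```

```text
6.9667 [0.52254593 0.20804331 0.21611951] 0.20018797514968073 [-0.60256285  0.09838887 -0.42753719]
rows 1 shift [ 0.0013 -0.001  -0.0011] turn [-0.0011  0.0025 -0.0016] q [ 0.612  0.256  1.868 -1.038  1.439  0.565]
[[-2.08955158e-01  9.07053421e-01  3.65502167e-01]
 [ 4.51893864e-01  4.21014729e-01 -7.86472208e-01]
 [-8.67254102e-01  8.30762314e-04 -4.97865074e-01]] grasp [0.51560138 0.22298628 0.22557895]
```

View pics/c1.png

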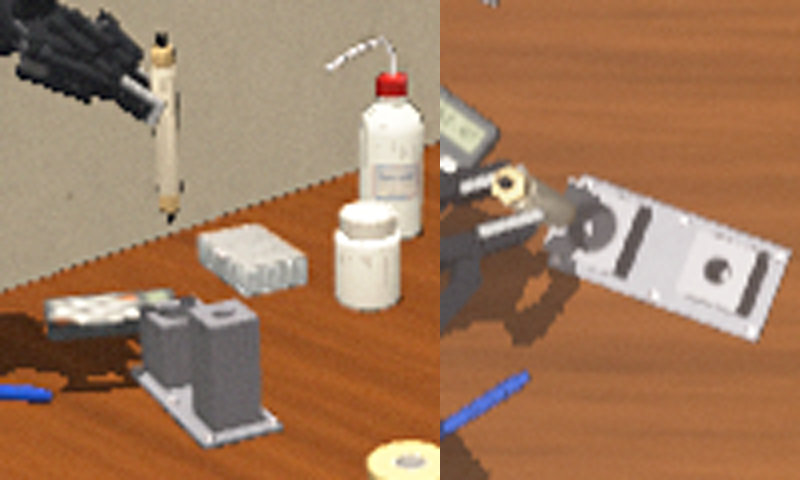

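The column is upright in the gripper: scene-crop tips at (161,36) and (171,222), top-crop plug at (511,186). I'll check its tilt and position over the socket.

Run:
```python
from h import *
np.set_printoptions(precision=4,suppress=True)
S=lambda u,v:(220+(u+.5)/4-.5,120+(v+.5)/4-.5);T=lambda u,v:(200+(u-440+.5)/4-.5,170+(v+.5)/4-.5)
t,r=tri(T(511,186),S(161,36));print("top",t,r)
from scipy.optimize import least_squares
# bottom: on scene ray of lower tip, 0.148 from top
C,d=ray("scene",S(171,221));tt=np.roots([1,2*d@(C-t),(C-t)@(C-t)-.148**2]);print("bottom cands",[C+k.real*d for k in tt],tt)
b,r=tri(T(572,221),S(171,221));print("bottom tri",b,r,"len",np.linalg.norm(t-b),"axis",(t-b)/np.linalg.norm(t-b))
print("plane: vertical-ness scene axis",np.array(S(171,221))-S(161,36))
p,R,_=cam("scene");K=np.array([[p["fx"],0,p["cx"]],[0,p["fy"],p["cy"]],[0,0,1]])
print(cv2.projectPoints(np.array([t,t-[0,0,.148]]),p["rvec"],p["tvec"],K,None)[0].reshape(-1,2),S(161,36),S(171,221))
p,R,_=cam("top");K=np.array([[p["fx"],0,p["cx"]],[0,p["fy"],p["cy"]],[0,0,1]])
w=cv2.projectPoints(np.array([t,t-[0,0,.148]]),p["rvec"],p["tvec"],K,None)[0].reshape(-1,2);print("top crop",(w-[200,170])*4+[440,0])
```

```text
top [0.512  0.2225 0.2839] 0.0011648780764995164
bottom cands [array([0.5166, 0.226 , 0.136 ]), array([0.4484, 0.1465, 0.174 ])] [1.2083 1.0969]
bottom tri [0.5101 0.2202 0.1392] 0.002199868114294074 len 0.1447206437556347 axis [0.0132 0.0155 0.9998]
plane: vertical-ness scene axis [ 2.5  46.25]
[[259.6762 128.6149]
 [262.0494 175.5415]] (259.875, 128.625) (262.375, 174.875)
top crop [[510.3467 183.6706]
 [569.3507 215.4564]]
```

>>> {"method": "move_arm", "body": {
  "moves": [
    [0,[0.0075,0.0011,0.0043],[0,0,0]],
    [0,[0.0075,0.0011,0.0043],[0,0,0]],
    [0,[0.0087,0,0.005],[0,0,0]],
    [0,[0.0087,0,0.005],[0,0,0]],
    [0,[0.0087,0,0.005],[0,0,0]],
    [0,[0.0087,0,0.005],[0,0,0]],
    [0,[0.0087,0,0.005],[0,0,0]],
    [0,[0.0087,0,0.005],[0,0,0]],
    [0,[0.0043,0,0.0025],[0,0,0]],
    [0,[0.0043,0,0.0025],[0,0,0]]
  ]
}}

```text
time: 7.9
eef_pos: [0.5251, 0.2097, 0.1279]
tcp_rot: [0.466, 0.729, -0.269, 0.423]
contact_force: [0.7, 0.3, -0.2]
opening: 0.202
finger_force: 49.0
```

>>> {"method": "move_arm", "body": {
  "moves": [
    [0,[0.0043,0,0.0025],[0,0,0]],
    [0,[0.0043,0,0.0025],[0,0,0]],
    [0,[0.0043,0,0.0025],[0,0,0]],
    [0,[0.0043,0,0.0025],[0,0,0]],
    [0,[0.0043,0,0.0025],[0,0,0]],
    [0,[0.0043,0,0.0025],[0,0,0]],
    [0,[0,0,0],[0,0,0]],
    [0,[0,0,0],[0,0,0]],
    [0,[0,0,0],[0,0,0]],
    [0,[0,0,0],[0,0,0]]
  ]
}}

```text
time: 8.73
eef_pos: [0.5255, 0.2098, 0.0994]
tcp_rot: [0.466, 0.729, -0.269, 0.423]
contact_force: [-0.2, -0.1, 0.1]
opening: 0.202
finger_force: 49.0
```

Run:
```python
from h import *
s=get_state();M=Ro.from_quat(s["tcp_rot"]).as_matrix();print(s["time"],"grasp",s["eef_pos"]-.019*M[:,2],s["opening"],s["contact_force"],s["qpos"])
```

```text
8.7333 grasp [0.51858414 0.22471886 0.1089056 ] 0.20228616310330388 [-0.15681732 -0.1040913   0.05338264] [ 0.61178754  0.43978288  1.88534484 -1.0708561   1.33827539  0.74448592]
```

>>> {"method": "move_arm", "body": {
  "moves": [
    [0,[0.0017,0,0.001],[0,0,0]],
    [0,[0.0017,0,0.001],[0,0,0]],
    [0,[0.0017,0,0.001],[0,0,0]],
    [0,[0.0017,0,0.001],[0,0,0]],
    [0,[0.0009,0,0.0005],[0,0,0]],
    [0,[0.0009,0,0.0005],[0,0,0]],
    [0,[0,0,0],[0,0,0]],
    [0,[0,0,0],[0,0,0]],
    [0,[0,0,0],[0,0,0]],
    [0,[0,0,0],[0,0,0]]
  ]
}}

```text
time: 9.57
eef_pos: [0.5255, 0.2097, 0.0893]
tcp_rot: [0.466, 0.729, -0.269, 0.423]
contact_force: [-0.4, 0.2, -0.7]
opening: 0.202
finger_force: 49.0
```

>>> {"method": "move_arm", "body": {
  "moves": [
    [0,[0.0009,0,0.0005],[0,0,0]],
    [0,[0,0,0],[0,0,0]],
    [0,[0.0009,0,0.0005],[0,0,0]],
    [0,[0,0,0],[0,0,0]],
    [0,[0,0,0],[0,0,0]],
    [0,[0,0,0],[0,0,0]],
    [0,[0,0,0],[0,0,0]],
    [0,[0,0,0],[0,0,0]],
    [0,[0,0,0],[0,0,0]],
    [0,[0,0,0],[0,0,0]]
  ]
}}

```text
time: 10.4
eef_pos: [0.5254, 0.2096, 0.0871]
tcp_rot: [0.466, 0.729, -0.269, 0.423]
contact_force: [-0.1, 0.6, -1.2]
opening: 0.2
finger_force: 49.0
```

>>> {"method": "move_arm", "body": {
  "moves": [
    [0,[0.0009,0,0.0005],[0,0,0]],
    [0,[0,0,0],[0,0,0]],
    [0,[0.0009,0,0.0005],[0,0,0]],
    [0,[0,0,0],[0,0,0]],
    [0,[0,0,0],[0,0,0]],
    [0,[0,0,0],[0,0,0]],
    [0,[0,0,0],[0,0,0]],
    [0,[0,0,0],[0,0,0]],
    [0,[0,0,0],[0,0,0]],
    [0,[0,0,0],[0,0,0]]
  ]
}}

```text
time: 11.23
eef_pos: [0.5254, 0.2097, 0.085]
tcp_rot: [0.466, 0.729, -0.269, 0.423]
contact_force: [-0.0, 0.8, -0.7]
opening: 0.201
finger_force: 49.1
```

>>> {"method": "move_arm", "body": {
  "moves": [
    [0,[0.0009,0,0.0005],[0,0,0]],
    [0,[0,0,0],[0,0,0]],
    [0,[0.0009,0,0.0005],[0,0,0]],
    [0,[0,0,0],[0,0,0]],
    [0,[0,0,0],[0,0,0]],
    [0,[0,0,0],[0,0,0]],
    [0,[0,0,0],[0,0,0]],
    [0,[0,0,0],[0,0,0]],
    [0,[0,0,0],[0,0,0]],
    [0,[0,0,0],[0,0,0]]
  ]
}}

```text
time: 12.07
eef_pos: [0.5259, 0.2096, 0.0849]
tcp_rot: [0.466, 0.728, -0.269, 0.424]
contact_force: [-0.1, 0.1, 5.2]
opening: 0.199
finger_force: 49.5
```

Run:
```python
from h import *
s=get_state();M=Ro.from_quat(s["tcp_rot"]).as_matrix();print(s["time"],"grasp",s["eef_pos"]-.019*M[:,2],s["contact_force"])
a=read_camera("scene");b=read_camera("top")
A=cv2.resize(a[120:240,220:330],(440,480),interpolation=cv2.INTER_CUBIC);B=cv2.resize(b[170:290,200:290],(360,480),interpolation=cv2.INTER_CUBIC)
cv2.imwrite("pics/c2.png",np.hstack([A,B])[:,:,::-1])
```

```text
12.0667 grasp [0.51895566 0.22458105 0.0942971 ] [-0.0699363   0.10071672  5.15978945]
```

View pics/c2.png

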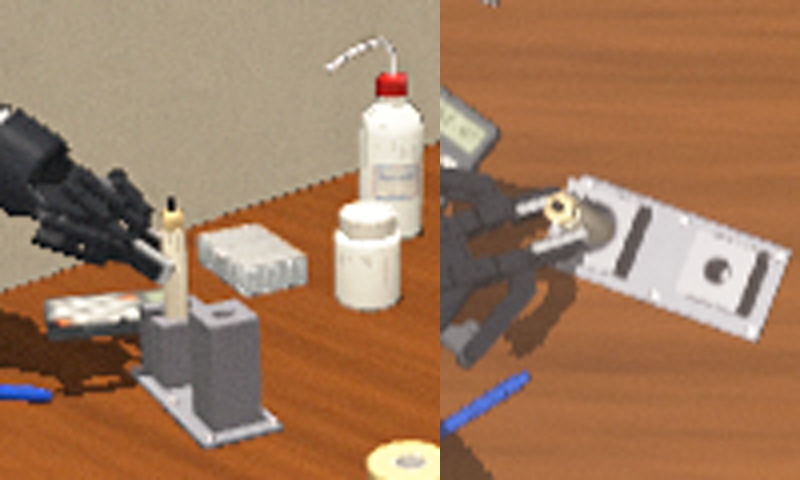

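Contact with the socket floor reads 5 N. The top view shows the column in the wide socket (plug at crop (562,210)) and upright. I'll release, retract, then plan for the driver.

>>> {"method": "move_arm", "body": {
  "moves": [
    [0.3,[0,0,0],[0,0,0]],
    [0.4,[0,0,0],[0,0,0]],
    [0.5,[0,0,0],[0,0,0]],
    [0.55,[0,0,0],[0,0,0]],
    [0.55,[0,0,0],[0,0,0]],
    [0.55,[0,0,-0.01],[0,0,0]],
    [0.55,[0,0,-0.02],[0,0,0]],
    [0.55,[0,0,-0.025],[0,0,0]],
    [0.55,[0,0,-0.025],[0,0,0]],
    [0.55,[0,0,-0.02],[0,0,0]]
  ]
}}

```text
time: 13.0
eef_pos: [0.4882, 0.2901, 0.134]
tcp_rot: [0.466, 0.729, -0.268, 0.423]
contact_force: [1.1, -0.4, 0.9]
opening: 0.553
finger_force: 0.0
```

Run:
```python
from h import *
s=get_state();print(s["time"],s["opening"],s["contact_force"])
# lift then transit to above driver handle
R0=Ro.from_quat(s["tcp_rot"]);up=R0.inv().apply([0,0,.1])/5;print("up",np.round(up,4))
p,R,q=sim([(5,up,np.zeros(3))])
Rg=toolR(-2.1,15);g=np.array([.5935,-.269,.1215]);pg=tcp(g,Rg);pa=pg-.1*Rg.as_matrix()[:,2]
sh,w=plan(pa,Rg,26,p,R);p,R,q=sim([(26,sh,w)],p,R,q)
sh,w=plan(pg,Rg,8,p,R);p,R,q=sim([(8,sh,w)],p,R,q)
p=p+[0,0,.14]
q,c=ik(p,R,q)
for az in(-30,-40,-50,-60):
    R1=toolR(az,60);sh,w=plan(tcp([.486,.139,.25],R1),R1,28,p,R);a=sim([(28,sh,w)],p,R,q)
    sh,w=plan(tcp([.486,.139,.14],R1),R1,10,*a[:2]);sim([(10,sh,w)],*a)
```

```text
13.0 0.5529590604287978 [ 1.10397702 -0.42256964  0.85185412]
up [-0.0173  0.0001 -0.01  ]
end p [0.4882 0.2901 0.234 ] q [ 0.75  0.31  1.76 -0.97  1.57  0.59] worst speed 0.18 cost 4.6e-21 minz 0.154
rows 26 shift [-0.011  -0.0163  0.012 ] turn [-0.0263  0.0272 -0.0344] q [ 0.753  0.446  1.794 -0.976  1.473  0.727]
end p [ 0.5725 -0.2682  0.1997] q [-0.66  0.07  1.86  0.18  1.   -2.28] worst speed 0.96 cost 2.1e-23 minz 0.200
rows 8 shift [-0.      0.      0.0125] turn [-0.  0.  0.] q [ 0.753  0.446  1.794 -0.976  1.473  0.727]
end p [ 0.5984 -0.2692  0.1031] q [-0.64  0.23  1.87  0.2   0.83 -2.29] worst speed 0.13 cost 8.3e-23 minz 0.103
rows 28 shift [ 0.0058  0.0129 -0.0047] turn [ 0.0109 -0.0275  0.0142] q [ 0.753  0.446  1.794 -0.976  1.473  0.727]
end p [0.5002 0.1308 0.2405] q [ 0.43 -0.27  2.34 -1.29  0.83  0.22] worst speed 0.87 cost 1.0e-16 minz 0.241
rows 10 shift [ 0.0095 -0.      0.0055] turn [-0.  0. -0.] q [ 0.753  0.446  1.794 -0.976  1.473  0.727]
end p [0.5002 0.1308 0.1305] q [ 0.43 -0.05  2.39 -1.53  0.79  0.58] worst speed 0.22 cost 1.6e-04 minz 0.130
rows 28 sh
[... 606 characters left out ...]
6  0.39] worst speed 0.80 cost 7.0e-17 minz 0.240
rows 10 shift [0.0095 0.     0.0055] turn [-0. -0.  0.] q [ 0.753  0.446  1.794 -0.976  1.473  0.727]
end p [0.4966 0.1264 0.1305] q [ 0.5   0.12  2.22 -1.29  1.08  0.65] worst speed 0.15 cost 3.1e-20 minz 0.130
rows 28 shift [ 0.0084  0.0107 -0.0071] turn [ 0.0225 -0.0256  0.0293] q [ 0.753  0.446  1.794 -0.976  1.473  0.727]
end p [0.4942 0.1247 0.2405] q [ 0.51  0.01  2.09 -1.11  1.31  0.47] worst speed 0.79 cost 5.3e-17 minz 0.241
rows 10 shift [0.0095 0.     0.0055] turn [-0.  0. -0.] q [ 0.753  0.446  1.794 -0.976  1.473  0.727]
end p [0.4942 0.1247 0.1305] q [ 0.51  0.2   2.13 -1.18  1.21  0.68] worst speed 0.13 cost 3.1e-22 minz 0.131
```

>>> {"method": "move_arm", "body": {
  "moves": [
    [0.55,[-0.0173,0,-0.01],[0,0,0]],
    [0.55,[-0.0173,0,-0.01],[0,0,0]],
    [0.55,[-0.0173,0,-0.01],[0,0,0]],
    [0.55,[-0.0173,0,-0.01],[0,0,0]],
    [0.55,[-0.0173,0,-0.01],[0,0,0]],
    [0.9,[-0.011,-0.0163,0.012],[-0.0263,0.0272,-0.0344]],
    [0.9,[-0.011,-0.0163,0.012],[-0.0263,0.0272,-0.0344]],
    [0.9,[-0.011,-0.0163,0.012],[-0.0263,0.0272,-0.0344]],
    [0.9,[-0.011,-0.0163,0.012],[-0.0263,0.0272,-0.0344]],
    [0.9,[-0.011,-0.0163,0.012],[-0.0263,0.0272,-0.0344]]
  ]
}}

```text
time: 13.83
eef_pos: [0.4568, 0.1787, 0.2486]
tcp_rot: [0.389, 0.811, -0.223, 0.377]
contact_force: [-0.4, 0.2, 0.4]
opening: 0.899
finger_force: 0.0
```

>>> {"method": "move_arm", "body": {
  "moves": [
    [0.9,[-0.011,-0.0163,0.012],[-0.0263,0.0272,-0.0344]],
    [0.9,[-0.011,-0.0163,0.012],[-0.0263,0.0272,-0.0344]],
    [0.9,[-0.011,-0.0163,0.012],[-0.0263,0.0272,-0.0344]],
    [0.9,[-0.011,-0.0163,0.012],[-0.0263,0.0272,-0.0344]],
    [0.9,[-0.011,-0.0163,0.012],[-0.0263,0.0272,-0.0344]],
    [0.9,[-0.011,-0.0163,0.012],[-0.0263,0.0272,-0.0344]],
    [0.9,[-0.011,-0.0163,0.012],[-0.0263,0.0272,-0.0344]],
    [0.9,[-0.011,-0.0163,0.012],[-0.0263,0.0272,-0.0344]],
    [0.9,[-0.011,-0.0163,0.012],[-0.0263,0.0272,-0.0344]],
    [0.9,[-0.011,-0.0163,0.012],[-0.0263,0.0272,-0.0344]]
  ]
}}

```text
time: 14.67
eef_pos: [0.4672, -0.0498, 0.2552]
tcp_rot: [0.219, 0.93, -0.122, 0.27]
contact_force: [1.2, 0.3, -1.4]
opening: 0.899
finger_force: 0.0
```

Run:
```python
from h import *
s=get_state();print(s["time"],s["eef_pos"])
Rg=toolR(-2.1,15);pg=tcp([.5935,-.269,.1215],Rg);pa=pg-.1*Rg.as_matrix()[:,2]
sh,w=plan(pa,Rg,10);sim([(10,sh,w)])
im=read_camera("top");hs=cv2.cvtColor(im[:,:,::-1].copy(),cv2.COLOR_BGR2HSV)
# recheck driver handle with scene view
im=read_camera("scene");hs=cv2.cvtColor(im[:,:,::-1].copy(),cv2.COLOR_BGR2HSV);H,S,V=[hs[:,:,i].astype(int) for i in range(3)]
m=(H<14)&(S>200)&(V>165);m[:190]=0;m[280:]=0;m[:,:345]=0;print(axis(m,"scene"))
```

```text
14.6667 [ 0.46715746 -0.04975017  0.25523492]
rows 10 shift [-0.012  -0.0177  0.0132] turn [-0.0288  0.03   -0.0376] q [-0.168 -0.52   2.313 -0.365  0.838 -1.101]
end p [ 0.5725 -0.2682  0.1997] q [-0.66  0.07  1.86  0.18  1.   -2.28] worst speed 1.02 cost 1.8e-23 minz 0.200
(array([426.5937802 , 207.66769437]), array([404.92077226, 239.50330363]), 130)
```

>>> {"method": "move_arm", "body": {
  "moves": [
    [0.9,[-0.012,-0.0175,0.013],[-0.0288,0.03,-0.0376]],
    [0.9,[-0.012,-0.0175,0.013],[-0.0288,0.03,-0.0376]],
    [0.9,[-0.012,-0.0175,0.013],[-0.0288,0.03,-0.0376]],
    [0.9,[-0.012,-0.0175,0.013],[-0.0288,0.03,-0.0376]],
    [0.9,[-0.012,-0.0175,0.013],[-0.0288,0.03,-0.0376]],
    [0.9,[-0.012,-0.0175,0.013],[-0.0288,0.03,-0.0376]],
    [0.9,[-0.012,-0.0175,0.013],[-0.0288,0.03,-0.0376]],
    [0.9,[-0.012,-0.0175,0.013],[-0.0288,0.03,-0.0376]],
    [0.9,[-0.012,-0.0175,0.013],[-0.0288,0.03,-0.0376]],
    [0.9,[-0.012,-0.0175,0.013],[-0.0288,0.03,-0.0376]]
  ]
}}

```text
time: 15.6
eef_pos: [0.5721, -0.2655, 0.2004]
tcp_rot: [0.019, 0.992, -0.002, 0.129]
contact_force: [0.5, 0.2, 0.4]
opening: 0.899
finger_force: 0.0
```

Run:
```python
from h import *
s=get_state();print(s["time"],s["eef_pos"])
Rg=toolR(-2.1,15);pg=tcp([.5935,-.269,.1215],Rg)+.003*Rg.as_matrix()[:,2]
plan(pg,Rg,8)
```

```text
15.6 [ 0.57205278 -0.26546789  0.20043032]
rows 8 shift [-0.0001 -0.0003  0.013 ] turn [-0.     -0.0005 -0.0001] q [-0.66   0.067  1.862  0.177  1.008 -2.273]
```

>>> {"method": "move_arm", "body": {
  "moves": [
    [0.9,[0,0,0.013],[0,0,0]],
    [0.9,[0,0,0.013],[0,0,0]],
    [0.9,[0,0,0.013],[0,0,0]],
    [0.9,[0,0,0.013],[0,0,0]],
    [0.9,[0,0,0.013],[0,0,0]],
    [0.9,[0,0,0.013],[0,0,0]],
    [0.9,[0,0,0.013],[0,0,0]],
    [0.9,[0,0,0.013],[0,0,0]],
    [0.9,[0,0,0],[0,0,0]],
    [0.9,[0,0,0],[0,0,0]]
  ]
}}

```text
time: 16.43
eef_pos: [0.5974, -0.2666, 0.0989]
tcp_rot: [0.02, 0.991, -0.003, 0.129]
contact_force: [0.5, -0.1, 1.2]
opening: 0.904
finger_force: 0.0
```

>>> {"method": "move_arm", "body": {
  "moves": [
    [0.5,[0,0,0],[0,0,0]],
    [0.35,[0,0,0],[0,0,0]],
    [0.25,[0,0,0],[0,0,0]],
    [0,[0,0,0],[0,0,0]],
    [0,[0,0,0],[0,0,0]],
    [0,[0,0,0],[0,0,0]],
    [0,[0,0,0],[0,0,0]],
    [0,[0,0,0],[0,0,0]],
    [0,[0,0,0],[0,0,0]],
    [0,[0,0,0],[0,0,0]]
  ],
  "grip_force": 50
}}

```text
time: 17.27
eef_pos: [0.5981, -0.2687, 0.1015]
tcp_rot: [0.02, 0.991, -0.005, 0.13]
contact_force: [-3.1, -3.8, 3.4]
opening: 0.221
finger_force: 48.9
```

>>> {"method": "move_arm", "body": {
  "moves": [
    [0,[-0.0025,0,-0.0095],[0,0,0]],
    [0,[-0.005,0,-0.019],[0,0,0]],
    [0,[-0.005,0,-0.019],[0,0,0]],
    [0,[-0.005,0,-0.019],[0,0,0]],
    [0,[-0.005,0,-0.019],[0,0,0]],
    [0,[-0.005,0,-0.019],[0,0,0]],
    [0,[-0.005,0,-0.019],[0,0,0]],
    [0,[-0.0025,0,-0.0095],[0,0,0]],
    [0,[0,0,0],[0,0,0]],
    [0,[0,0,0],[0,0,0]]
  ]
}}

```text
time: 18.1
eef_pos: [0.5974, -0.2663, 0.2377]
tcp_rot: [0.02, 0.991, -0.003, 0.13]
contact_force: [0.3, 1.0, -2.2]
opening: 0.218
finger_force: 49.0
```

Run:
```python
from h import *
s=get_state();print(s["time"],s["eef_pos"],s["opening"],s["contact_force"])
R1=toolR(-52,60);sh,w=plan(tcp([.488,.139,.252],R1),R1,28);sim([(28,np.round(sh,4),np.round(w,4))])
```

```text
18.1 [ 0.59742935 -0.26628703  0.23765441] 0.21788403472496976 [ 0.32119051  0.99339684 -2.21018357]
rows 28 shift [ 0.0074  0.0113 -0.0066] turn [ 0.0193 -0.0263  0.0252] q [-0.635  0.086  1.773  0.164  1.071 -2.229]
end p [0.4991 0.1258 0.2429] q [ 0.5  -0.06  2.15 -1.17  1.19  0.4 ] worst speed 0.79 cost 6.0e-17 minz 0.242
```

>>> {"method": "move_arm", "body": {
  "moves": [
    [0,[0.0074,0.0113,-0.0066],[0.0193,-0.0263,0.0252]],
    [0,[0.0074,0.0113,-0.0066],[0.0193,-0.0263,0.0252]],
    [0,[0.0074,0.0113,-0.0066],[0.0193,-0.0263,0.0252]],
    [0,[0.0074,0.0113,-0.0066],[0.0193,-0.0263,0.0252]],
    [0,[0.0074,0.0113,-0.0066],[0.0193,-0.0263,0.0252]],
    [0,[0.0074,0.0113,-0.0066],[0.0193,-0.0263,0.0252]],
    [0,[0.0074,0.0113,-0.0066],[0.0193,-0.0263,0.0252]],
    [0,[0.0074,0.0113,-0.0066],[0.0193,-0.0263,0.0252]],
    [0,[0.0074,0.0113,-0.0066],[0.0193,-0.0263,0.0252]],
    [0,[0.0074,0.0113,-0.0066],[0.0193,-0.0263,0.0252]]
  ]
}}

```text
time: 18.93
eef_pos: [0.5248, -0.1373, 0.2634]
tcp_rot: [0.156, 0.951, -0.084, 0.253]
contact_force: [0.3, -0.8, -0.5]
opening: 0.213
finger_force: 48.9
```

>>> {"method": "move_arm", "body": {
  "moves": [
    [0,[0.0074,0.0113,-0.0066],[0.0193,-0.0263,0.0252]],
    [0,[0.0074,0.0113,-0.0066],[0.0193,-0.0263,0.0252]],
    [0,[0.0074,0.0113,-0.0066],[0.0193,-0.0263,0.0252]],
    [0,[0.0074,0.0113,-0.0066],[0.0193,-0.0263,0.0252]],
    [0,[0.0074,0.0113,-0.0066],[0.0193,-0.0263,0.0252]],
    [0,[0.0074,0.0113,-0.0066],[0.0193,-0.0263,0.0252]],
    [0,[0.0074,0.0113,-0.0066],[0.0193,-0.0263,0.0252]],
    [0,[0.0074,0.0113,-0.0066],[0.0193,-0.0263,0.0252]],
    [0,[0.0074,0.0113,-0.0066],[0.0193,-0.0263,0.0252]],
    [0,[0.0074,0.0113,-0.0066],[0.0193,-0.0263,0.0252]]
  ]
}}

```text
time: 19.77
eef_pos: [0.4911, 0.0081, 0.2599]
tcp_rot: [0.285, 0.87, -0.163, 0.368]
contact_force: [0.3, -0.6, -1.4]
opening: 0.219
finger_force: 48.9
```

>>> {"method": "move_arm", "body": {
  "moves": [
    [0,[0.0074,0.0113,-0.0066],[0.0193,-0.0263,0.0252]],
    [0,[0.0074,0.0113,-0.0066],[0.0193,-0.0263,0.0252]],
    [0,[0.0074,0.0113,-0.0066],[0.0193,-0.0263,0.0252]],
    [0,[0.0074,0.0113,-0.0066],[0.0193,-0.0263,0.0252]],
    [0,[0.0074,0.0113,-0.0066],[0.0193,-0.0263,0.0252]],
    [0,[0.0074,0.0113,-0.0066],[0.0193,-0.0263,0.0252]],
    [0,[0.0074,0.0113,-0.0066],[0.0193,-0.0263,0.0252]],
    [0,[0.0074,0.0113,-0.0066],[0.0193,-0.0263,0.0252]],
    [0,[0,0,0],[0,0,0]],
    [0,[0,0,0],[0,0,0]]
  ]
}}

```text
time: 20.6
eef_pos: [0.4983, 0.1256, 0.24]
tcp_rot: [0.378, 0.78, -0.221, 0.448]
contact_force: [-0.2, -0.3, -1.1]
opening: 0.217
finger_force: 49.0
```

Run:
```python
from h import *
np.set_printoptions(precision=4,suppress=True)
s=get_state();M=Ro.from_quat(s["tcp_rot"]).as_matrix();print(s["time"],"grasp",s["eef_pos"]-.019*M[:,2],s["opening"],s["contact_force"])
R1=toolR(-52,60);plan(tcp([.488,.139,.252],R1),R1,1)
a=read_camera("scene");b=read_camera("top")
for n,im in(("scene",a),("top",b)):
    hs=cv2.cvtColor(im[:,:,::-1].copy(),cv2.COLOR_BGR2HSV);H,S,V=[hs[:,:,i].astype(int) for i in range(3)]
    m=(H<14)&(S>200)&(V>120);m[:,330:]=0;print(n,axis(m,n))
A=cv2.resize(a[110:230,220:330],(440,480),interpolation=cv2.INTER_CUBIC);B=cv2.resize(b[170:290,200:290],(360,480),interpolation=cv2.INTER_CUBIC)
cv2.imwrite("pics/d1.png",np.hstack([A,B])[:,:,::-1])
```

```text
20.6 grasp [0.4882 0.1386 0.2495] 0.21655361610446652 [-0.1902 -0.3117 -1.15  ]
rows 1 shift [-0.0019  0.0001 -0.0017] turn [-0.0014 -0.0007  0.0064] q [ 0.503 -0.053  2.154 -1.169  1.191  0.402]
scene (array([273.6953, 134.0089]), array([274.0473, 162.0194]), 136)
top (array([260.8258, 226.1478]), array([259.4639, 234.2295]), 18)
```

View pics/d1.png

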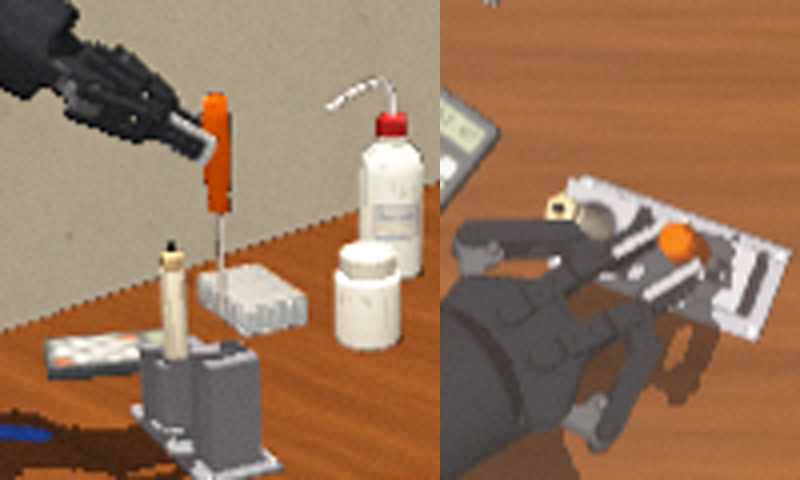

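The driver hangs near-vertical over the tall block: scene-crop handle top (216,95), shoulder (218,212), blade tip (222,302); handle end at top-crop (677,240). I'll compute the exact tilt and offset, and check the gripper's clearance to the column.

Run:
```python
from h import *
np.set_printoptions(precision=4,suppress=True)
S=lambda u,v:np.array((220+(u+.5)/4-.5,110+(v+.5)/4-.5));T=lambda u,v:(200+(u-440+.5)/4-.5,170+(v+.5)/4-.5)
t,r=tri(T(677,240),S(216,96));print("handle top",t,r)
p,R,_=cam("scene");K=np.array([[p["fx"],0,p["cx"]],[0,p["fy"],p["cy"]],[0,0,1]])
pr=lambda X:(cv2.projectPoints(np.array(X,float),p["rvec"],p["tvec"],K,None)[0].reshape(-1,2)-[220,110]+.5)*4-.5
for nm,ax in(("vert",[0,0,1]),("x+.05",[.05,0,1]),("y+.05",[0,.05,1])):
    a=np.array(ax);print(nm,pr([t-a*.085,t-a*.168]).ravel())
print("socket mouth in crop",pr([[.4856,.1394,.094]]))
# socket seen in scene
print("onz socket top view",onz("top",T(717,268),.094))
```

```text
handle top [0.4871 0.1372 0.2879] 0.002337903751647051
vert [218.5447 212.5041 222.4346 319.4821]
x+.05 [214.1905 213.8706 214.0824 322.6719]
y+.05 [222.6311 213.7729 230.3063 322.3943]
socket mouth in crop [[220.0941 351.4159]]
onz socket top view [0.487  0.1393 0.094 ]
```

Run:
```python
from h import *
s=get_state();M=Ro.from_quat(s["tcp_rot"]).as_matrix();g=s["eef_pos"]-.019*M[:,2]
Rn=Ro.from_quat(s["tcp_rot"]);R1=rz(np.radians(8))*Rn;g1=g+[-.001,.002,0]
sh,w=plan(tcp(g1,R1),R1,4);p,R,q=sim([(4,sh,w)])
d=R1.inv().apply([0,0,-.1])/10;print("down10mm",np.round(d,4));sim([(10,d,np.zeros(3))],p,R,q)
```

```text
rows 4 shift [ 0.0003  0.0007 -0.0005] turn [-0.0302 -0.0001 -0.0174] q [ 0.502 -0.056  2.153 -1.17   1.191  0.402]
end p [0.4994 0.1282 0.2417] q [ 0.49 -0.13  2.22 -1.22  1.07  0.34] worst speed 0.17 cost 4.0e-21 minz 0.242
down10mm [0.0087 0.     0.005 ]
end p [0.4994 0.1282 0.1417] q [ 0.49  0.06  2.27 -1.35  1.01  0.6 ] worst speed 0.15 cost 1.4e-19 minz 0.142
```

Rotate, then lower 80 mm in two calls, then go in small steps.

>>> {"method": "move_arm", "body": {
  "moves": [
    [0,[0.0003,0.0007,-0.0005],[-0.0302,0,-0.0174]],
    [0,[0.0003,0.0007,-0.0005],[-0.0302,0,-0.0174]],
    [0,[0.0003,0.0007,-0.0005],[-0.0302,0,-0.0174]],
    [0,[0.0003,0.0007,-0.0005],[-0.0302,0,-0.0174]],
    [0,[0.0043,0,0.0025],[0,0,0]],
    [0,[0.0043,0,0.0025],[0,0,0]],
    [0,[0.0043,0,0.0025],[0,0,0]],
    [0,[0.0043,0,0.0025],[0,0,0]],
    [0,[0.0043,0,0.0025],[0,0,0]],
    [0,[0.0043,0,0.0025],[0,0,0]]
  ]
}}

```text
time: 21.53
eef_pos: [0.5, 0.1288, 0.212]
tcp_rot: [0.324, 0.803, -0.188, 0.464]
contact_force: [-0.4, -0.0, -0.9]
opening: 0.219
finger_force: 49.0
```

>>> {"method": "move_arm", "body": {
  "moves": [
    [0,[0.0043,0,0.0025],[0,0,0]],
    [0,[0.0043,0,0.0025],[0,0,0]],
    [0,[0.0043,0,0.0025],[0,0,0]],
    [0,[0.0043,0,0.0025],[0,0,0]],
    [0,[0.0043,0,0.0025],[0,0,0]],
    [0,[0.0043,0,0.0025],[0,0,0]],
    [0,[0.0043,0,0.0025],[0,0,0]],
    [0,[0.0043,0,0.0025],[0,0,0]],
    [0,[0.0043,0,0.0025],[0,0,0]],
    [0,[0.0043,0,0.0025],[0,0,0]]
  ]
}}

```text
time: 22.37
eef_pos: [0.5001, 0.1286, 0.1627]
tcp_rot: [0.324, 0.803, -0.188, 0.464]
contact_force: [-0.2, -0.9, -0.6]
opening: 0.222
finger_force: 49.0
```

Run:
```python
from h import *
s=get_state();M=Ro.from_quat(s["tcp_rot"]).as_matrix();print(s["time"],"grasp",s["eef_pos"]-.019*M[:,2],s["opening"],s["contact_force"])
```

```text
22.3667 grasp [0.48825514 0.14007268 0.17215267] 0.22179351506042258 [-0.22487511 -0.89811225 -0.59758289]
```

>>> {"method": "move_arm", "body": {
  "moves": [
    [0,[0.0043,0,0.0025],[0,0,0]],
    [0,[0.0043,0,0.0025],[0,0,0]],
    [0,[0.0043,0,0.0025],[0,0,0]],
    [0,[0.0026,0,0.0015],[0,0,0]],
    [0,[0.0026,0,0.0015],[0,0,0]],
    [0,[0.0026,0,0.0015],[0,0,0]],
    [0,[0.0017,0,0.001],[0,0,0]],
    [0,[0,0,0],[0,0,0]],
    [0,[0,0,0],[0,0,0]],
    [0,[0,0,0],[0,0,0]]
  ]
}}

```text
time: 23.2
eef_pos: [0.5003, 0.1286, 0.1375]
tcp_rot: [0.324, 0.803, -0.188, 0.464]
contact_force: [0.6, 0.5, -0.8]
opening: 0.218
finger_force: 49.0
```

>>> {"method": "move_arm", "body": {
  "moves": [
    [0,[0.0009,0,0.0005],[0,0,0]],
    [0,[0,0,0],[0,0,0]],
    [0,[0.0009,0,0.0005],[0,0,0]],
    [0,[0,0,0],[0,0,0]],
    [0,[0.0009,0,0.0005],[0,0,0]],
    [0,[0,0,0],[0,0,0]],
    [0,[0,0,0],[0,0,0]],
    [0,[0,0,0],[0,0,0]],
    [0,[0,0,0],[0,0,0]],
    [0,[0,0,0],[0,0,0]]
  ]
}}

```text
time: 24.03
eef_pos: [0.5001, 0.1286, 0.1342]
tcp_rot: [0.324, 0.803, -0.188, 0.464]
contact_force: [-0.2, 0.2, -1.1]
opening: 0.217
finger_force: 49.0
```

>>> {"method": "move_arm", "body": {
  "moves": [
    [0,[0.0009,0,0.0005],[0,0,0]],
    [0,[0,0,0],[0,0,0]],
    [0,[0.0009,0,0.0005],[0,0,0]],
    [0,[0,0,0],[0,0,0]],
    [0,[0,0,0],[0,0,0]],
    [0,[0,0,0],[0,0,0]],
    [0,[0,0,0],[0,0,0]],
    [0,[0,0,0],[0,0,0]],
    [0,[0,0,0],[0,0,0]],
    [0,[0,0,0],[0,0,0]]
  ]
}}

```text
time: 24.87
eef_pos: [0.5001, 0.1286, 0.1321]
tcp_rot: [0.324, 0.803, -0.188, 0.464]
contact_force: [0.8, 0.2, -1.0]
opening: 0.216
finger_force: 49.0
```

>>> {"method": "move_arm", "body": {
  "moves": [
    [0,[0.0009,0,0.0005],[0,0,0]],
    [0,[0,0,0],[0,0,0]],
    [0,[0,0,0],[0,0,0]],
    [0,[0.0009,0,0.0005],[0,0,0]],
    [0,[0,0,0],[0,0,0]],
    [0,[0,0,0],[0,0,0]],
    [0,[0,0,0],[0,0,0]],
    [0,[0,0,0],[0,0,0]],
    [0,[0,0,0],[0,0,0]],
    [0,[0,0,0],[0,0,0]]
  ]
}}

```text
time: 25.7
eef_pos: [0.5, 0.1286, 0.1301]
tcp_rot: [0.324, 0.803, -0.188, 0.464]
contact_force: [0.2, -0.0, -0.1]
opening: 0.217
finger_force: 49.1
```

>>> {"method": "move_arm", "body": {
  "moves": [
    [0,[0.0009,0,0.0005],[0,0,0]],
    [0,[0,0,0],[0,0,0]],
    [0,[0,0,0],[0,0,0]],
    [0,[0.0009,0,0.0005],[0,0,0]],
    [0,[0,0,0],[0,0,0]],
    [0,[0,0,0],[0,0,0]],
    [0,[0,0,0],[0,0,0]],
    [0,[0,0,0],[0,0,0]],
    [0,[0,0,0],[0,0,0]],
    [0,[0,0,0],[0,0,0]]
  ]
}}

```text
time: 26.53
eef_pos: [0.5007, 0.1283, 0.13]
tcp_rot: [0.324, 0.802, -0.189, 0.466]
contact_force: [-3.1, -0.1, 8.4]
opening: 0.216
finger_force: 49.6
```

The shoulder is seated on the rim at 8 N. I'll open it slightly and back straight out along the tool axis.

>>> {"method": "move_arm", "body": {
  "moves": [
    [0.26,[0,0,0],[0,0,0]],
    [0.3,[0,0,0],[0,0,0]],
    [0.34,[0,0,0],[0,0,0]],
    [0.38,[0,0,0],[0,0,0]],
    [0.38,[0,0,0],[0,0,0]],
    [0.38,[0,0,-0.01],[0,0,0]],
    [0.38,[0,0,-0.02],[0,0,0]],
    [0.38,[0,0,-0.025],[0,0,0]],
    [0.38,[0,0,-0.025],[0,0,0]],
    [0.38,[0,0,-0.02],[0,0,0]]
  ]
}}

```text
time: 27.37
eef_pos: [0.4365, 0.19, 0.1788]
tcp_rot: [0.324, 0.803, -0.187, 0.464]
contact_force: [0.7, 0.9, 0.7]
opening: 0.383
finger_force: 0.0
```

Run:
```python
from h import *
np.set_printoptions(precision=4,suppress=True)
s=get_state();print(s["time"],s["eef_pos"],s["contact_force"],s["opening"])
a=read_camera("scene");b=read_camera("top")
for n,im,z in(("scene",a,0),("top",b,.179)):
    hs=cv2.cvtColor(im[:,:,::-1].copy(),cv2.COLOR_BGR2HSV);H,S,V=[hs[:,:,i].astype(int) for i in range(3)]
    m=(H<14)&(S>200)&(V>120);m[:,300:]=0;e=axis(m,n);print(n,e)
    if z:print(onz(n,e[0],z),onz(n,e[1],z))
p,R,_=cam("scene");K=np.array([[p["fx"],0,p["cx"]],[0,p["fy"],p["cy"]],[0,0,1]])
print("expected handle ends scene",cv2.projectPoints(np.array([[.486,.139,.179],[.486,.139,.094]]),p["rvec"],p["tvec"],K,None)[0].reshape(-1,2))
hs=cv2.cvtColor(a[:,:,::-1].copy(),cv2.COLOR_BGR2HSV);H,S,V=[hs[:,:,i].astype(int) for i in range(3)]
m=(H>15)&(H<35)&(S>25)&(S<150)&(V>130);m[:, :250]=0;m[:,275:]=0;m[:160]=0;m[205:]=0;print("col",axis(m,"scene"))
print("expected col barrel/collar",cv2.projectPoints(np.array([[.514,.224,.143],[.514,.224,.062]]),p["rvec"],p["tvec"],K,None)[0].reshape(-1,2))
```

```text
27.3667 [0.4365 0.19   0.1788] [0.6677 0.9063 0.738 ] 0.38310620895039293
scene (array([282.5457, 168.1145]), array([269.7716, 195.5183]), 220)
top (array([267.3186, 231.9954]), array([263.3055, 237.4806]), 15)
[0.4912 0.1337 0.179 ] [0.4786 0.1422 0.179 ]
expected handle ends scene [[273.8398 170.5796]
 [274.8389 197.4754]]
col (array([261.1427, 159.995 ]), array([261.1252, 198.999 ]), 571)
expected col barrel/collar [[262.0871 173.1354]
 [263.2877 196.96  ]]
```

The orange mask spilled into the wood, so I'll check numerically with stricter masks, row by row.

Run:
```python
from h import *
np.set_printoptions(precision=1,suppress=True)
a=read_camera("scene");hs=cv2.cvtColor(a[:,:,::-1].copy(),cv2.COLOR_BGR2HSV);H,S,V=[hs[:,:,i].astype(int) for i in range(3)]
for nm,m,x0,x1 in(("drv",(H<14)&(S>215)&(V>165),260,290),("col",(H>15)&(H<35)&(S>25)&(S<150)&(V>110),252,271)):
    print(nm)
    for y in range(160,204,3):
        x=np.where(m[y,x0:x1])[0]+x0
        if len(x):print(y,x.min(),x.max(),round(x.mean(),1),end=" | ")
    print()
```

```text
drv
172 272 276 274.0 | 175 272 277 274.5 | 178 272 276 274.0 | 181 272 277 274.5 | 184 272 277 274.5 | 187 272 277 274.5 | 190 273 277 275.0 | 193 273 277 275.0 | 196 274 276 275.0 | 
col
160 252 270 261.0 | 163 252 270 261.0 | 166 252 270 261.0 | 169 252 270 261.0 | 172 252 270 260.8 | 175 252 270 261.0 | 178 252 265 258.5 | 181 252 265 261.2 | 184 260 265 262.5 | 187 261 265 263.0 | 190 261 266 263.5 | 193 255 266 260.5 | 196 261 266 263.5 | 199 252 266 262.0 |
```

Both items sit at their expected pixels and upright, and the gripper is clear. Handing in.

```bash
python3 -c "
from plant import *
print(sign_off())"
```

```text
the job is handed in; nothing more can be done
None
```

The job is handed in, with no verdict returned: the column is on the floor of the wide socket and the screwdriver is blade down with its handle on the rim. Both were lowered until they touched, stood upright in the last camera check, and the gripper was clear; the bystanders were not re-measured.

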